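# Cap a sample jar, back the cap off to vent, and hold it for taping

## Task

Set the square sample jar upright in the blue holder, fully down in its pocket. Then screw its green cap on (clockwise) until it bottoms out, back it off a quarter turn so that the jar can vent, and finish there still gripping the cap, holding it still so that I can tape it. Keep the jar upright and leave the two sample cups and the timer where they are.

Things in the scene. Friction and masses are not known exactly. Their poses are not given: they have to be found in the camera images.
- jar: Loose clear square jar with a pale filling, 0.18 to 0.35 kg: body 54 x 54 mm in plan and 70 mm tall, sloping shoulder to z = 77 mm, then the green cap. Starts upright on the table outside the holder. Origin: centre of its underside; z up, x and y square to its sides; an upright orange tick is on its +x side. It can be gripped across its flat sides, or lifted by the cap (the thread does not slip under its weight). Out of the holder it is liable to spin with the cap.
- screw_cap: Green round ribbed screw cap on the jar, 46 mm diameter, 24 mm tall, its underside 78 mm above the jar's underside when fully screwed down (0.48 mm higher for each rad it is unscrewed). Origin: centre of its underside on the jar's axis; z up. An orange stripe on its top points along its own +x and lines up with the jar's orange tick when the cap is bottomed out. It is already started on the thread and stays on the jar.
- cap_turn (a joint): How far the cap is unscrewed from its bottomed-out stop, rad: 0 = bottomed out (hard stop), grows counter-clockwise seen from above, up to 3.6 (the cap does not come off). Starts at 1.9 to 2.9, so tightening needs more than one grasp for most wrists. Turning takes about 0.06 N m and it stays where it is left. A quarter turn is 1.57.
- nest: Blue jar holder fixed to the table (it cannot be moved): base plate 110 x 110 x 6 mm with a square pocket 57 mm wide inside walls 20 mm high, with a flared mouth 69 mm wide at 30 mm height. The pocket floor is 6 mm above the table, and the jar seated in it has its underside at that height and cannot spin (it has about 5 degrees of play). Origin: centre of its underside; z up, x and y square to the pocket's sides. The jar fits any of the four ways round.
- cup_a: Closed pale sample cup, 62 mm diameter, 42 mm tall, loose, between the jar and the holder; leave it. Origin: centre of its underside.
- cup_b: Another such sample cup, beyond the work; leave it. Origin: centre of its underside.
- timer: Small white digital timer, 62 x 62 x 18 mm, loose, beyond the work; leave it. Origin: centre of its underside.
Not all that is in view belongs to the job. Leave any purple look-alike of the jar alone. Several things have the shape of the nest; the one meant has the colours described above.

How it is judged:
By the outcome, as a careful person would: the job done as asked, in the order asked, and still so for the second after the job is handed in, while the arm keeps its last pose, push and grip.
It also fails if it takes over 64 s, if anything falls off the work surface, if the arm or the gripper's body presses on something with over 40 N, if the wrist force passes 120 N, or if a joint passes its speed limit or range.

## Robot

A 7-joint arm with a two-finger parallel gripper is mounted at the origin on a cart in front of the work surface, level with it; the furniture and walls round the work are solid. World frame = base frame: x ahead of the robot, y to its left, z up, the work surface at z = 0. Lengths are in m, angles in degrees, forces in N, time in s.
With the tool pointing down it reaches from about 0.425 to 0.875 m from the base axis. Payload 4.7 kg.
Tool frame: the origin (TCP) lies between the finger pads; the fingertips stand env.finger_overhang ahead of it and the grasp point (between the pads) lies 5 mm behind it (env.finger_overhang is the distance from the TCP to the fingertips, in m); z points along the fingers, y is the line along which they close (so a half turn about z gives the same grasp; the last joint's range is limited). The gripper opens to 87 mm and grips with 3 to 60 N. Pads are 19 mm wide; open, the fingers measure 117 mm over their backs; the gripper's body (75 mm by 190 mm) begins 51 mm behind the grasp point.
Start: joints at [-71.213, 18.392, -4.016, 83.108, 1.295, 78.541, -3.26], TCP at [0.201, 0.618, 0.237] pointing down, gripper open.
Joint ranges: [-163.93, 163.93], [-17.29, 119.83], [-79.2, 71.16], [3.27, 140.29], [-89.18, 269.18], [5.43, 117.66], [-154.24, 154.24]. Speed limits (degrees/s): [147.25, 147.25, 180, 180, 180, 180, 180].

## Interface

Orientations are given as [roll, pitch, yaw] about the fixed x, y, z axes, in that order (R = Rz(yaw) Ry(pitch) Rx(roll)).
In Python, from cell import telemetry, eyes, env, models gives the robot as it stands. The module is installed in compiled form; this text tells all that it offers.
- The arm moves only by the tool drive_tool, never from a script. Its arguments are lists of equal length, an entry for each row: "angular": the turn, a rotation vector about the tool's x, y, z in rad, a list of three; "delta_pos": the shift along the tool's x, y, z in cm, a list of three; "gripper": the finger opening in cm, from 0 to 8.7. A call has 1 to 20 rows; each row shifts and turns the commanded pose from where the row before left it, along the tool's axes as they then stand; what a row does not reach is not made up. A row lasts 1/10 s, in which the tool goes at most 50 mm and 8.59 degrees, less where a joint would pass 70% of its speed; a pose out of reach is approached as far as the arm can. A call with a gripper value outside its range is refused whole. The fingers move at their own pace and stop on an object; "squeeze" is the grip in N (left out, the last holds). Time passes only in rows, so rows that do not move let the fingers close. It gives the time, the measured TCP pose, the force, the opening and the grip force at its end, in the units of the state.
- telemetry.get_obs(): the state, without advancing time (a new reading comes with each control period).
- eyes.read_camera(name): name is "scene" or "top" or "wrist"; returns a dict with "pixels" (480x640x3 uint8, red, green, blue), "mtx" (3x3 intrinsics, pixels), "D" ([k1, k2, p1, p2, k3] as OpenCV has them; the pictures are not rectified), "origin" and "orientation" of the camera in the world. Camera axes: x right, y down, z forward; pixel columns grow to the right and rows downward; lengths in m; the calibration is good to about 2 mm. A picture is of the moment at which its call begins. There is no depth.
- env.sign_off(): hands the job in; it is judged then, once.
Trained networks look in a picture, given as the dict that the camera call returned (one of the last four; its "shot" number tells which), for a name from the list of things; names that differ only in an ending like _2 or _b are one class to them, and where a whole thing is asked for, a point or a joint stands for the part that bears it (a point fixed in the world has none). Each returns a list of dicts, best first, with "p" (0 to 1); they miss things now and then, are a little off and sometimes report something else, mostly with a low value. They report only what shows in the picture. A call takes as long as a camera call. They do not tell look-alikes from the thing itself.
- models.search_frame(picture, target): "centre" ([column, row] in pixels, amid what is visible of it).
- models.cut_out(picture, target): "pixels" (480x640 bool, what is visible of it) and "centre" ([column, row] in pixels, amid what is visible of it).
The state is a dict: "time_s": time; "qpos": joint angles; "joint_velocities": joint speeds; "effort": joint torques, N m; "tool_pos": TCP position; "tool_rot": TCP orientation; "force": force on the tool from outside, world axes, zero at the start; "wrist_torque": the same for the moment, N m; "grip_width": finger opening in m; "grasp_force": force on a finger pad.
Only numpy, scipy, OpenCV 4.12 (cv2) and the standard library are available. Lean on these libraries where they do the work, as an engineer would, in place of code of your own. Each camera call takes 0.05 s, during which the arm holds its last target. There are 200 camera calls.

## Working session

There is one attempt and no reset: what is moved stays moved. The work goes in short steps, Python scripts to look and compute and a tool call to move; the robot and the scene stay as the last step left them, time stands still between calls to the robot, and variables do not carry over. Pictures are saved under pics/ and viewed, at most 10 in all, crops included, and the job is handed in when it is done.

Besides the shell and the picture viewer there is one more tool, called after ">>>" as a command line: name --argument value ..., lists and objects as JSON in quotes. drive_tool: Moves the arm, as the interface text tells. Its arguments: {"type":"object","properties":{"angular":{"type":"array","items":{"type":"array","items":{"type":"number"}}},"delta_pos":{"type":"array","items":{"type":"array","items":{"type":"number"}}},"gripper":{"type":"array","items":{"type":"number"}},"squeeze":{"type":"number"}},"required":["angular","delta_pos","gripper"]}

```bash
mkdir -p pics
cat > h.py <<'E'
import numpy as np, cv2
from cell import telemetry, eyes, env, models
def save(p,n): cv2.imwrite('pics/'+n+'.png',cv2.cvtColor(p['pixels'],cv2.COLOR_RGB2BGR))
from scipy.spatial.transform import Rotation as R
def rot(o):
    o=np.array(o,float)
    if o.shape==(3,3): return o
    if o.size==3: return R.from_euler('xyz',o,degrees=True).as_matrix()
    raise ValueError(o)
def onplane(p,px,z):
    u=cv2.undistortPoints(np.array(px,float).reshape(-1,1,2),np.array(p['mtx']),np.array(p['D'])).reshape(-1,2)
    d=np.c_[u,np.ones(len(u))]@rot(p['orientation']).T
    o=np.array(p['origin']); return o+d*((z-o[2])/d[:,2])[:,None]
def proj(p,X):
    M=rot(p['orientation']).T; rv=cv2.Rodrigues(M)[0]
    return cv2.projectPoints(np.array(X,float).reshape(-1,1,3),rv,-M@np.array(p['origin']),np.array(p['mtx']),np.array(p['D']))[0].reshape(-1,2)
E
python3 - <<'E'
from h import *
print(telemetry.get_obs(), env.finger_overhang)
for n in ['scene','top']:
    p=eyes.read_camera(n); save(p,n+'0'); print(n,p['origin'],p['orientation'])
    for t,z in [('jar',.05),('screw_cap',.1),('nest',.03),('cup_a',.042),('timer',.018)]:
        for d in models.search_frame(p,t): print(t,np.round(d['p'],2),np.round(d['centre']),onplane(p,d['centre'],z).round(3)[0])
a=cv2.imread('pics/scene0.png');b=cv2.imread('pics/top0.png')
E
```

```text
{'time_s': 0.0, 'qpos': array([-71.21256517,  18.43822975,  -4.01703664,  83.17459065,
         1.29587119,  78.54126726,  -3.26122178]), 'joint_velocities': array([ 0.04538488, -0.1002856 ,  0.02987231, -0.0003287 , -0.08306928,
        0.03188718, -0.01318648]), 'effort': array([-6.89612830e-05, -4.91294217e+01, -4.03931066e-01, -3.12520158e+01,
       -6.38339971e-02,  4.40702587e-02,  1.99071592e-04]), 'tool_pos': array([0.20051442, 0.61774394, 0.23547384]), 'tool_rot': array([-1.79891211e+02,  6.16445629e-03,  1.62022694e+02]), 'force': array([-0.7304431 ,  0.66145945, -0.18959957]), 'wrist_torque': array([ 0.01794983,  0.05629147, -0.00905474]), 'grasp_force': 0.0, 'grip_width': 0.08692570454016657} 0.014
scene [ 0.11382713 -0.77751332  0.8974357 ] [-133.67721376    0.54010098  -28.2798918 ]
jar 0.94 [340. 298.] [ 0.469 -0.157  0.05 ]
jar 0.7 [391. 337.] [ 0.506 -0.284  0.05 ]
screw_cap 0.71 [339. 286.] [ 0.461 -0.167  0.1  ]
screw_cap 0.59 [395. 323.] [ 0.506 -0.291  0.1  ]
nest 0.73 [262. 284.] [ 0.356 -0.032  0.03 ]
nest 0.56 [275. 210.] [0.477 0.167 0.03 ]
cup_a 0.75 [365. 209.] [0.655 0.056 0.042]
cup_a 0.67 [321. 255.] [ 0.496 -0.028  0.042]
timer 0.84 [394. 258.] [ 0.641 -0.091  0.018]
top [ 0.44318234 -0.01178575  0.90452799] [-174.90362792    0.44064521  -90.05860399]
jar 0.7 [483. 248.] [ 0.51 -0.28  0.05]
jar 0.64 [409. 273.] [ 0.469 -0.153  0.05 ]
screw_cap 0.73 [414. 272.] [ 0.47  -0.153  0.1  ]
screw_cap 0.68 [492. 246.] [ 0.51  -0.278  0.1  ]
nest 0.95 [208. 265.] [0.485 0.188 0.03 ]
nest 0.91 [327. 339.] [ 0.359 -0.015  0.03 ]
nest 0.67 [272. 155.] [0.676 0.08  0.03 ]
nest 0.45 [414. 275.] [ 0.467 -0.165  0.03 ]
cup_a 0.67 [269. 156.] [0.672 0.083 0.042]
cup_a 0.64 [322. 246.] [ 0.515 -0.007  0.042]
timer 0.73 [365. 176.] [ 0.641 -0.083  0.018]
```

View pics/top0.png

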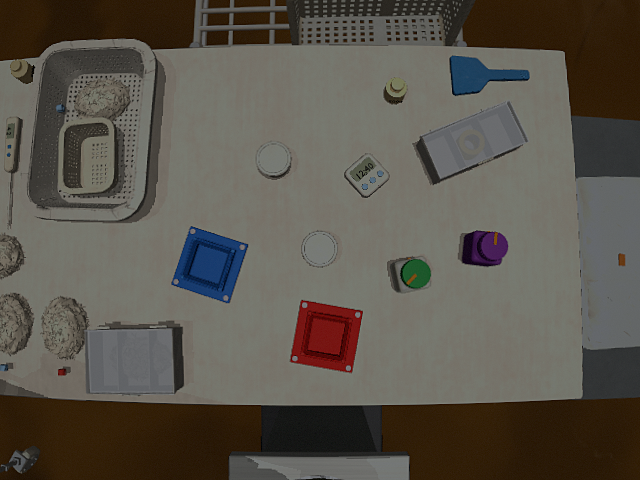

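View pics/scene0.png

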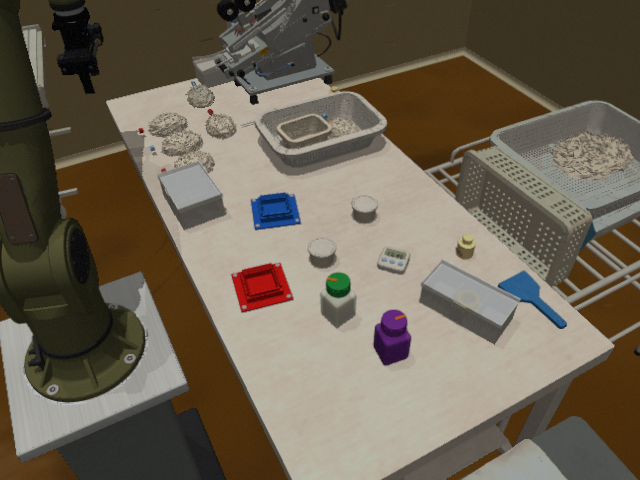

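The top view shows the blue nest at (209,264) and the green-capped jar at (413,273). Cup A is at (320,248), between them. The red holder at (327,337) and the purple jar at (484,247) are decoys. I'll fit outlines for the poses.

```bash
cat >> h.py <<'E'
from scipy.optimize import minimize
def hullmask(p,pts):
    m=np.zeros((1920,2560),np.uint8); q=proj(p,pts)
    cv2.fillConvexPoly(m,cv2.convexHull(((q+.5)*4-.5).round().astype(np.int32)),255)
    return cv2.resize(m,(640,480),interpolation=cv2.INTER_AREA)/255.
def sq(h,z): return [[sx*h,sy*h,z] for sx,sy in((1,1),(1,-1),(-1,-1),(-1,1))]
t=np.linspace(0,2*np.pi,40)
def circ(r,z): return np.c_[r*np.cos(t),r*np.sin(t),0*t+z].tolist()
def place(pts,v):
    c,s=np.cos(v[2]),np.sin(v[2]); P=np.array(pts); return np.c_[P[:,0]*c-P[:,1]*s+v[0],P[:,0]*s+P[:,1]*c+v[1],P[:,2]]
def fit(obs,parts,v0):
    """obs: list of (picture, mask). parts: list of convex point sets"""
    def cost(v):
        e=0
        for p,m in obs:
            r=np.max([hullmask(p,place(q,v)) for q in parts],0); e+=np.abs(r-m).sum()/m.sum()
        return e
    S=np.array([[0,0,0],[.008,0,0],[0,.008,0],[0,0,.3]])
    best=min((minimize(cost,v0,method='Nelder-Mead',options=dict(initial_simplex=np.array(v0)+S*s,xatol=1e-4,fatol=1e-4)) for s in(1,-1)),key=lambda r:r.fun)
    return best.x,best.fun
def largest(m,near):
    n,l,s,c=cv2.connectedComponentsWithStats(m.astype(np.uint8)); 
    ok=[i for i in range(1,n) if s[i,4]>150]
    i=min(ok,key=lambda i:np.hypot(*(c[i]-near))); return (l==i).astype(float)
JAR=[sq(.027,0)+sq(.027,.07),circ(.023,.079)+circ(.023,.103)]
NEST=[sq(.055,0)+sq(.055,.006)]
def hsv(p): return cv2.cvtColor(p['pixels'],cv2.COLOR_RGB2HSV)
E
python3 - <<'E'
from h import *
J=[];N=[];JJ=[]
for n in ['top','scene']:
    p=eyes.read_camera(n); H=hsv(p)
    m=(H[...,0]>100)&(H[...,0]<125)&(H[...,1]>120)
    nm=largest(m,proj(p,[.485,.188,.01])[0]); nm=cv2.morphologyEx(nm,cv2.MORPH_CLOSE,np.ones((9,9)))
    parts=NEST+[sq(.0365,.03)+sq(.0365,.006)]
    jm=[d for d in models.cut_out(p,'jar')]
    a=proj(p,[.47,-.155,.05])[0]; d=min(jm,key=lambda d:np.hypot(*(np.array(d['centre'])-a)))
    g=(H[...,0]>50)&(H[...,0]<80)&(H[...,1]>100)
    gm=largest(g,a)
    mk=cv2.morphologyEx(np.maximum(d['pixels'].astype(float),gm),cv2.MORPH_CLOSE,np.ones((5,5)))
    print(n,d['p'],d['pixels'].sum(),gm.sum())
    J.append((p,mk));N.append((p,nm))
    for o,c in (('nest',fit(N[-1:],parts,[.485,.188,-.25])),('jar',fit(J[-1:],JAR,[.47,-.155,-.1]))): print(n,o,c[0][:2].round(4),np.degrees(c[0][2]).round(1),c[1])
for o,c in (('nest',fit(N,parts,[.485,.188,-.25])),('jar',fit(J,JAR,[.47,-.155,-.1]))): print(o,c[0][:2].round(4),np.degrees(c[0][2]).round(1),c[1])
b=J[0][0]['pixels'][225:315,360:520,::-1]; b=cv2.resize(b,None,fx=4,fy=4,interpolation=cv2.INTER_CUBIC)
c=J[1][0]['pixels'][260:340,300:380,::-1]; c=cv2.resize(c,(360,360))
cv2.imwrite('pics/crop.png',cv2.resize(np.hstack([b,c]),(800,288)))
E
```

```text
top 0.59 1204 631.0
top nest [0.4868 0.1929] -17.7 0.03687900577570824
top jar [ 0.4671 -0.1554] 14.2 0.09368299842683145
scene 0.8 1454 446.0
scene nest [0.485  0.1941] -17.1 0.10223007657998823
scene jar [ 0.4668 -0.1562] -3.8 0.11868031854379978
nest [0.4865 0.193 ] -18.3 0.14716920689339985
jar [ 0.4667 -0.1557] 11.3 0.2343729552503539
```

View pics/crop.png

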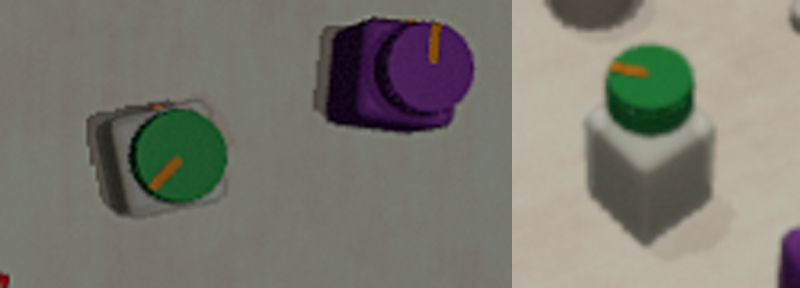

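The jar's tick faces world +x and its yaw is about +11°. The stripe points to about 141°, so cap_turn is roughly 2.3 rad. Next I'll move above the jar for a close look.

```bash
cat >> h.py <<'E'
def plan(wps,g,start=None):
    """wps: list of (x,y,z,yaw,nrows); prints rows in the tool's axes"""
    s=telemetry.get_obs(); P=np.array(s['tool_pos']); A=R.from_euler('xyz',s['tool_rot'],degrees=True)
    ang=[];dp=[]
    for x,y,z,yaw,n in wps:
        T=np.array([x,y,z]); B=R.from_euler('xyz',[180,0,yaw],degrees=True)
        rv=(A.inv()*B).as_rotvec(); P0=P;A0=A
        for k in range(1,n+1):
            Pn=P0+(T-P0)*k/n; An=A0*R.from_rotvec(rv*k/n)
            dp.append((A.inv().apply(Pn-P)*100).round(2).tolist()); ang.append((A.inv()*An).as_rotvec().round(3).tolist()); P=Pn;A=An
    print(len(dp)); print('"ang"',str(ang).replace(' ','').replace('-0.0,','0,').replace('0.0,','0,')); print('"dp"',str(dp).replace(' ',''))
def st():
    s=telemetry.get_obs(); print(s['time_s'],s['qpos'].round(1),s['tool_pos'].round(4),s['tool_rot'].round(2),s['force'].round(1),s['grip_width'],s['grasp_force'])
E
python3 -c "
from h import *
plan([(.46,.35,.24,140,8),(.42,-.15,.25,101,11)],8.7)"
```

```text
19
"ang" [[0,0,0.048],[0,0,0.048],[0,0,0.048],[0,0,0.048],[0,0,0.048],[0,0,0.048],[0,0,0.048],[0,0,0.048],[0,0,0.062],[0,0,0.062],[0,0,0.062],[0,0,0.062],[0,0,0.062],[0,0,0.062],[0,0,0.062],[0,0,0.062],[0,0,0.062],[0,0,0.062],[0,0,0.062]]
"dp" [[-4.12,-2.19,-0.04],[-4.22,-1.99,-0.04],[-4.31,-1.78,-0.04],[-4.39,-1.57,-0.04],[-4.46,-1.36,-0.04],[-4.52,-1.15,-0.04],[-4.57,-0.93,-0.04],[-4.61,-0.71,-0.04],[-2.64,-3.72,-0.09],[-2.87,-3.55,-0.09],[-3.08,-3.36,-0.09],[-3.28,-3.16,-0.09],[-3.47,-2.95,-0.09],[-3.65,-2.73,-0.09],[-3.81,-2.5,-0.09],[-3.96,-2.26,-0.09],[-4.09,-2.01,-0.09],[-4.21,-1.76,-0.09],[-4.31,-1.49,-0.09]]
```

>>> drive_tool --angular '[[0,0,0.048],[0,0,0.048],[0,0,0.048],[0,0,0.048],[0,0,0.048],[0,0,0.048],[0,0,0.048],[0,0,0.048],[0,0,0.062],[0,0,0.062],[0,0,0.062],[0,0,0.062],[0,0,0.062],[0,0,0.062],[0,0,0.062],[0,0,0.062],[0,0,0.062],[0,0,0.062],[0,0,0.062],[0,0,0]]' --delta_pos '[[-4.12,-2.19,0],[-4.22,-1.99,0],[-4.31,-1.78,0],[-4.39,-1.57,0],[-4.46,-1.36,0],[-4.52,-1.15,0],[-4.57,-0.93,0],[-4.61,-0.71,0],[-2.64,-3.72,-0.1],[-2.87,-3.55,-0.1],[-3.08,-3.36,-0.1],[-3.28,-3.16,-0.1],[-3.47,-2.95,-0.1],[-3.65,-2.73,-0.1],[-3.81,-2.5,-0.1],[-3.96,-2.26,-0.1],[-4.09,-2.01,-0.1],[-4.21,-1.76,-0.1],[-4.31,-1.49,-0.1],[0,0,0]]' --gripper '[8.7,8.7,8.7,8.7,8.7,8.7,8.7,8.7,8.7,8.7,8.7,8.7,8.7,8.7,8.7,8.7,8.7,8.7,8.7,8.7]' --squeeze 25

```text
time_s: 2.8
tool_pos: [0.4188, -0.1566, 0.2484]
tool_rot: [179.9, 0.1, 100.3]
force: [-0.1, 0.2, 0.7]
grip_width: 0.0871
grasp_force: 0.0
```

Run:
```python
from h import *
st()
p=eyes.read_camera('wrist'); save(p,'w1'); print(p['origin'],p['orientation'],proj(p,[.467,-.156,.1]))
for d in models.cut_out(p,'jar'): print(d['p'],d['centre'],d['pixels'].sum())
st()
```

```text
2.8 [-24.8 -10.8  37.6 110.4   6.8  78.1  21.1] [ 0.4188 -0.1566  0.2484] [1.7991e+02 1.0000e-01 1.0026e+02] [-0.1  0.2  0.7] 0.08706620428393587 0.0
[ 0.40488025 -0.08233335  0.39622163] [ 1.63753833e+02 -8.87728269e-02  1.02775845e+01] [[371.83789003 237.51943105]]
0.8 [378.2, 350.6] 2165
0.78 [366.5, 228.7] 3687
2.9 [-25.  -10.7  37.1 110.5   6.5  78.1  21. ] [ 0.4198 -0.1507  0.2478] [ 1.7994e+02 -4.0000e-02  1.0079e+02] [0.3 0.7 0.3] 0.08698028182493779 0.0
```

View pics/w1.png

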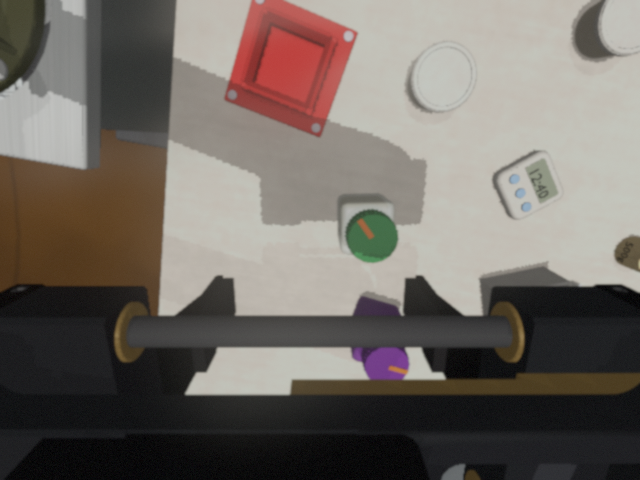

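The wrist view shows the jar at (368,230), nearly square to the image, with the stripe pointing up-left. I'll refit with the wrist picture.

Run:
```python
from h import *
O=[]
for n in ['wrist','top']:
    p=eyes.read_camera(n);H=hsv(p); a=proj(p,[.467,-.156,.05])[0]
    d=min(models.cut_out(p,'jar'),key=lambda d:np.hypot(*(np.array(d['centre'])-a)))
    g=(H[...,0]>50)&(H[...,0]<85)&(H[...,1]>90); gm=largest(g,a)
    gf=fit([(p,gm)],[JAR[1]],[.467,-.156,0]); print(n,'cap',gf[0][:2].round(4),gf[1])
    mk=cv2.morphologyEx(np.maximum(d['pixels'].astype(float),gm),cv2.MORPH_CLOSE,np.ones((5,5)))
    O.append((p,mk)); c=fit(O[-1:],JAR,[.467,-.156,.18]); print(n,c[0][:2].round(4),np.degrees(c[0][2]).round(1),c[1])
    o=(H[...,0]>5)&(H[...,0]<22)&(H[...,1]>120)
    i=np.argwhere(o&(cv2.dilate(gm,np.ones((5,5)))>0)&(cv2.erode(cv2.morphologyEx(gm,cv2.MORPH_CLOSE,np.ones((15,15))),np.ones((3,3)))>0))[:,::-1]
    w=onplane(p,i,.1035)[:,:2]; m=w.mean(0); v=np.linalg.svd(w-m)[2][0]; print(len(i),'stripe',np.degrees(np.arctan2(v[1],v[0])),m)
c=fit(O,JAR,[.467,-.156,.18]); print(c[0][:2].round(4),np.degrees(c[0][2]).round(1),c[1])
st()
w=O[0][0]['pixels'][170:290,300:440,::-1].copy(); 
cv2.polylines(w,[((proj(O[0][0],place(sq(.027,.07),c[0]))-[300,170])).round().astype(int)],True,(0,0,255))
w=cv2.resize(w,None,fx=4,fy=4,interpolation=cv2.INTER_NEAREST)
cv2.imwrite('pics/w2.png',w)
```

```text
wrist cap [ 0.4698 -0.1599] 0.5958202888998736
wrist [ 0.4664 -0.1566] 15.6 0.07513892684704382
23 stripe -41.75280587430965 [ 0.46031424 -0.14987428]Traceback (most recent call last):
  File "<stdin>", line 6, in <module>
  File "h.py", line 40, in largest
    i=min(ok,key=lambda i:np.hypot(*(c[i]-near))); return (l==i).astype(float)
ValueError: min() iterable argument is empty
```

Run:
```python
from h import *
p=eyes.read_camera('wrist');H=hsv(p); a=proj(p,[.467,-.156,.05])[0]
d=min(models.cut_out(p,'jar'),key=lambda d:np.hypot(*(np.array(d['centre'])-a)))
dc=min(models.cut_out(p,'screw_cap'),key=lambda d:np.hypot(*(np.array(d['centre'])-a)))
gm=dc['pixels'].astype(float); print(H[232,380],gm.sum())
gf=fit([(p,gm)],[JAR[1]],[.467,-.156,0]); print('cap',gf[0][:2].round(4),gf[1])
mk=cv2.morphologyEx(np.maximum(d['pixels'].astype(float),gm),cv2.MORPH_CLOSE,np.ones((5,5)))
c=fit([(p,mk)],JAR,[.467,-.156,.18]); print(c[0][:2].round(4),np.degrees(c[0][2]).round(1),c[1])
c=[np.array([.467,-.1562,np.radians(11)])]
w=cv2.resize(p['pixels'][180:280,310:430,::-1].copy(),None,fx=5,fy=5,interpolation=cv2.INTER_NEAREST)
for q in (sq(.027,.07),circ(.023,.103)): cv2.polylines(w,[((proj(p,place(q,c[0]))-[310,180]+.5)*5).round().astype(int)],True,(0,0,255))
cv2.imwrite('pics/w2.png',w); st()
```

```text
[ 64 100 110] 2229.0
cap [ 0.4669 -0.156 ] 0.038536581074780744
[ 0.4666 -0.1567] 12.7 0.06716907781530815
3.25 [-25.2 -10.7  37.  110.6   6.6  78.1  21.1] [ 0.4202 -0.1489  0.2475] [-179.99    0.    101.06] [ 0.6 -0.4 -0.1] 0.08707097067879835 0.0
```

View pics/w2.png

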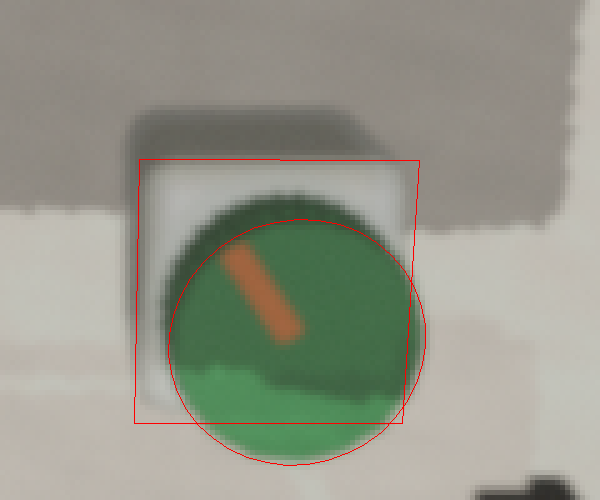

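```bash
python3 -c "
from h import *
plan([(.4665,-.1560,.15,101,4),(.4665,-.156,.053,101,5)],8.7)"
```

```text
9
"ang" [[0,0,0.0],[0,0,0.0],[0,0,0.0],[0,0,0.0],[0,0,-0.0],[0,0,-0.0],[0,0,-0.0],[0,0,-0.0],[0,0,-0.0]]
"dp" [[-0.4,1.1,2.44],[-0.4,1.1,2.44],[-0.39,1.1,2.44],[-0.39,1.1,2.44],[-0.0,-0.0,1.94],[-0.0,-0.0,1.94],[-0.0,-0.0,1.94],[-0.0,-0.0,1.94],[-0.0,-0.0,1.94]]
```

>>> drive_tool --angular '[[0,0,0],[0,0,0],[0,0,0],[0,0,0],[0,0,0],[0,0,0],[0,0,0],[0,0,0],[0,0,0],[0,0,0],[0,0,0],[0,0,0]]' --delta_pos '[[-0.4,1.1,2.44],[-0.4,1.1,2.44],[-0.4,1.1,2.44],[-0.4,1.1,2.44],[0,0,1.94],[0,0,1.94],[0,0,1.94],[0,0,1.94],[0,0,1.94],[0,0,0],[0,0,0],[0,0,0]]' --gripper '[8.7,8.7,8.7,8.7,8.7,8.7,8.7,8.7,8.7,8.7,8.7,8.7]'

```text
time_s: 4.45
tool_pos: [0.4672, -0.1572, 0.054]
tool_rot: [179.9, 0.0, 101.0]
force: [-0.4, 0.4, 1.5]
grip_width: 0.0869
grasp_force: 0.0
```

```bash
python3 -c "
from h import *
st()"
```

```text
4.45 [-22.4  11.1  41.2 117.9  -9.1  54.   34.7] [ 0.4672 -0.1572  0.054 ] [1.7990e+02 3.0000e-02 1.0097e+02] [-0.4  0.4  1.5] 0.08690134742155504 0.0
```

>>> drive_tool --angular '[[0,0,0],[0,0,0],[0,0,0],[0,0,0],[0,0,0],[0,0,0],[0,0,0],[0,0,0],[0,0,0],[0,0,0]]' --delta_pos '[[0,0,0],[0,0,0],[0,0,0],[0,0,0],[0,0,0],[0,0,0],[0,0,0],[0,0,0],[0,0,0],[0,0,0]]' --gripper '[7,6,5,5,5,5,5,5,5,5]' --squeeze 35

```text
time_s: 5.45
tool_pos: [0.4667, -0.1572, 0.0532]
tool_rot: [179.9, 0.0, 101.0]
force: [2.0, 0.1, 1.3]
grip_width: 0.0537
grasp_force: 35.0
```

```bash
python3 -c "
from h import *
st()
plan([(.467,-.157,.165,101,5),(.475,.02,.17,88,6),(.4867,.1934,.17,72,6)],8.7)"
```

```text
5.45 [-22.4  11.2  41.2 117.9  -9.1  53.9  34.7] [ 0.4667 -0.1572  0.0532] [1.7995e+02 1.0000e-02 1.0095e+02] [2.  0.1 1.3] 0.05366154250774239 34.99147853348404
17
"ang" [[0,0,-0.0],[0,0,-0.0],[0,0,-0.0],[0,0,-0.0],[0,0,-0.0],[0,0,0.038],[0,0,0.038],[0,0,0.038],[0,0,0.038],[0,0,0.038],[0,0,0.038],[0,0,0.047],[0,0,0.047],[0,0,0.047],[0,0,0.047],[0,0,0.047],[0,0,0.047]]
"dp" [[0.0,0.01,-2.24],[0.0,0.01,-2.24],[0.0,0.01,-2.24],[0.0,0.01,-2.24],[0.0,0.01,-2.24],[2.87,0.69,-0.08],[2.89,0.58,-0.08],[2.91,0.47,-0.08],[2.93,0.36,-0.08],[2.94,0.25,-0.08],[2.95,0.14,-0.08],[2.9,0.09,0.0],[2.9,-0.04,-0.0],[2.89,-0.18,-0.0],[2.88,-0.31,-0.0],[2.86,-0.44,-0.0],[2.84,-0.58,-0.0]]
```

>>> drive_tool --angular '[[0,0,0],[0,0,0],[0,0,0],[0,0,0],[0,0,0],[0,0,0.038],[0,0,0.038],[0,0,0.038],[0,0,0.038],[0,0,0.038],[0,0,0.038],[0,0,0.047],[0,0,0.047],[0,0,0.047],[0,0,0.047],[0,0,0.047],[0,0,0.047],[0,0,0],[0,0,0],[0,0,0]]' --delta_pos '[[0,0,-1],[0,0,-2.2],[0,0,-3],[0,0,-3],[0,0,-2],[2.87,0.69,-0.1],[2.89,0.58,-0.1],[2.91,0.47,-0.1],[2.93,0.36,-0.1],[2.94,0.25,-0.1],[2.95,0.14,-0.1],[2.9,0.09,0],[2.9,-0.04,0],[2.89,-0.18,0],[2.88,-0.31,0],[2.86,-0.44,0],[2.84,-0.58,0],[0,0,0],[0,0,0],[0,0,0]]' --gripper '[5,5,5,5,5,5,5,5,5,5,5,5,5,5,5,5,5,5,5,5]'

```text
time_s: 7.45
tool_pos: [0.486, 0.1914, 0.1706]
tool_rot: [-180.0, 0.1, 71.7]
force: [0.6, -1.0, -2.8]
grip_width: 0.0534
grasp_force: 35.0
```

Run:
```python
from h import *
st()
p=eyes.read_camera('wrist'); save(p,'w3'); q=eyes.read_camera('scene')
from h import *
# nest refit in wrist if possible
w=p['pixels'][:,:,::-1].copy()
for v,c in (((.4868,.193,np.radians(-18)),(0,0,255)),):
    for z,h in((.006,.055),(.03,.0345)): cv2.polylines(w,[proj(p,place(sq(h,z),v)).round().astype(int)],True,c)
s=q['pixels'][:,:,::-1].copy(); cv2.polylines(s,[proj(q,place(sq(.055,.006),v)).round().astype(int)],True,c)
cv2.imwrite('pics/w3.png',np.hstack([w[100:400,160:560],cv2.resize(s[150:300,180:380],(400,300))]))
```

```text
7.45 [-45.5   5.4  22.3 106.8  -2.1  68.3 -40.8] [0.486  0.1914 0.1706] [-1.7996e+02  1.1000e-01  7.1650e+01] [ 0.6 -1.  -2.8] 0.053365682664607964 34.99095650855452
```

View pics/w3.png

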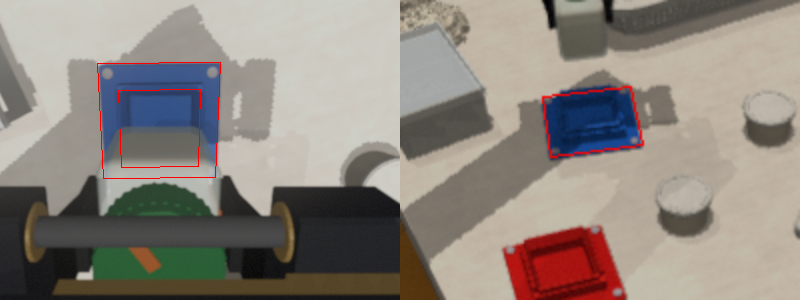

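The nest outline fits well in the wrist view (plate from (98,64) to (220,178)) and the scene view, and the jar hangs straight. I'll lower it now.

```bash
python3 -c "
from h import *
st()
plan([(.4868,.1926,.085,72,5),(.4868,.1926,.070,72,4)],8.7)"
```

```text
7.55 [-45.5   5.3  22.3 106.8  -2.2  68.3 -40.8] [0.4863 0.1915 0.1709] [-1.7998e+02  5.0000e-02  7.1610e+01] [-0.1  0.7 -3.7] 0.05387747346759279 34.99086339958012
9
"ang" [[0,0,-0.001],[0,0,-0.001],[0,0,-0.001],[0,0,-0.001],[0,0,-0.001],[0,0,-0.0],[0,0,-0.0],[0,0,-0.0],[0,0,-0.0]]
"dp" [[0.02,0.0,1.72],[0.02,0.0,1.72],[0.02,0.0,1.72],[0.02,0.0,1.72],[0.02,0.0,1.72],[-0.0,-0.0,0.38],[-0.0,-0.0,0.37],[-0.0,-0.0,0.38],[-0.0,-0.0,0.38]]
```

>>> drive_tool --angular '[[0,0,0],[0,0,0],[0,0,0],[0,0,0],[0,0,0],[0,0,0],[0,0,0],[0,0,0],[0,0,0],[0,0,0]]' --delta_pos '[[0.02,0,1.72],[0.02,0,1.72],[0.02,0,1.72],[0.02,0,1.72],[0.02,0,1.72],[0,0,0.4],[0,0,0.4],[0,0,0.4],[0,0,0.3],[0,0,0]]' --gripper '[5,5,5,5,5,5,5,5,5,5]'

```text
time_s: 8.55
tool_pos: [0.4871, 0.1932, 0.0701]
tool_rot: [180.0, 0.0, 71.7]
force: [-1.2, -3.4, -1.9]
grip_width: 0.0536
grasp_force: 35.0
```

>>> drive_tool --angular '[[0,0,0],[0,0,0],[0,0,0],[0,0,0],[0,0,0]]' --delta_pos '[[-0.05,0,0.2],[0,0,0.3],[0,0,0.3],[0,0,0.2],[0,0,0]]' --gripper '[5,5,5,5,5]'

```text
time_s: 9.05
tool_pos: [0.4863, 0.1934, 0.0594]
tool_rot: [-180.0, 0.0, 71.7]
force: [-1.0, -1.9, -4.7]
grip_width: 0.0536
grasp_force: 35.0
```

>>> drive_tool --angular '[[0,0,0],[0,0,0],[0,0,0]]' --delta_pos '[[0,0,0.1],[0,0,0.1],[0,0,0]]' --gripper '[5,5,5]'

```text
time_s: 9.35
tool_pos: [0.4864, 0.1934, 0.0592]
tool_rot: [-179.9, 0.0, 71.7]
force: [-4.8, -5.7, 8.2]
grip_width: 0.0539
grasp_force: 35.0
```

The jar is seated: the z force rose at TCP 0.0592, where the pocket floor predicts about 0.059. I'll release, rise to the cap and wind the wrist counter-clockwise so that one grasp is enough.

>>> drive_tool --angular '[[0,0,0],[0,0,0],[0,0,0],[0,0,0],[0,0,0],[0,0,0],[0,0,0],[0,0,0],[0,0,0]]' --delta_pos '[[0.03,0,-0.18],[0,0,0],[0,0,0],[0,0,0],[0,0,0],[0,0,-1.2],[0,0,-1.4],[0,0,-1.2],[0,0,0]]' --gripper '[5,6,7,8.7,8.7,8.7,8.7,8.7,8.7]'

```text
time_s: 10.25
tool_pos: [0.4886, 0.1947, 0.1006]
tool_rot: [179.8, -0.2, 71.7]
force: [0.5, 0.6, -0.3]
grip_width: 0.0869
grasp_force: 0.0
```

>>> drive_tool --angular '[[0,0,-0.145],[0,0,-0.145],[0,0,-0.145],[0,0,-0.145],[0,0,-0.145],[0,0,-0.145],[0,0,-0.145],[0,0,-0.145],[0,0,-0.145],[0,0,-0.145],[0,0,-0.145],[0,0,-0.145],[0,0,-0.145],[0,0,-0.145],[0,0,-0.145],[0,0,-0.145],[0,0,-0.145],[0,0,0],[0,0,0]]' --delta_pos '[[0,0,0],[0,0,0],[0,0,0],[0,0,0],[0,0,0],[0,0,0],[0,0,0],[0,0,0],[0,0,0],[0,0,0],[0,0,0],[0,0,0],[0,0,0],[0,0,0],[0,0,0],[0,0,0],[0,0,0],[0,0,0],[0,0,0]]' --gripper '[8.7,8.7,8.7,8.7,8.7,8.7,8.7,8.7,8.7,8.7,8.7,8.7,8.7,8.7,8.7,8.7,8.7,8.7,8.7]'

```text
time_s: 12.15
tool_pos: [0.4867, 0.1938, 0.0978]
tool_rot: [180.0, 0.0, -147.3]
force: [-0.0, 0.1, -0.2]
grip_width: 0.0868
grasp_force: 0.0
```

Run:
```python
from h import *
st()
for n in ('scene','wrist'):
    p=eyes.read_camera(n); save(p,n+'4'); H=hsv(p)
    a=proj(p,[.4866,.193,.1])[0]; L=models.cut_out(p,'screw_cap'); print([(d['p'],d['centre']) for d in L],a)
    if not L: continue
    d=min(L,key=lambda d:np.hypot(*(np.array(d['centre'])-a)))
    gm=cv2.morphologyEx(d['pixels'].astype(np.uint8),cv2.MORPH_CLOSE,np.ones((9,9)))
    i=np.argwhere((H[...,0]>3)&(H[...,0]<22)&(H[...,1]>110)&(gm>0))[:,::-1]
    w=onplane(p,i,.1095)[:,:2]; m=w.mean(0); v=np.linalg.svd(w-m)[2][0]; print(n,len(i),'stripe',np.degrees(np.arctan2(v[1],v[0])),m)
s=cv2.imread('pics/scene4.png')[150:270,200:360]; w=cv2.imread('pics/wrist4.png')
cv2.imwrite('pics/c4.png',np.hstack([cv2.resize(s,(400,300)),cv2.resize(w,(400,300))]))
```

```text
12.15 [-33.2   9.7   9.3 110.7  -1.8  59.8  99.7] [0.4867 0.1938 0.0978] [ 1.8000e+02  1.0000e-02 -1.4725e+02] [-0.   0.1 -0.2] 0.08680784253095576 0.0
[(0.83, [271.7, 182.2]), (0.56, [394.8, 322.4])] [272.35834979 178.73924426]
scene 12 stripe -74.62785549610676 [0.47998466 0.20473883]
[(0.67, [323.4, 295.3])] [318.76579943 309.84981033]Traceback (most recent call last):
  File "<stdin>", line 10, in <module>
  File "h.py", line 11, in onplane
    u=cv2.undistortPoints(np.array(px,float).reshape(-1,1,2),np.array(p['mtx']),np.array(p['D'])).reshape(-1,2)
      ~~~~~~~~~~~~~~~~~~~^^^^^^^^^^^^^^^^^^^^^^^^^^^^^^^^^^^^^^^^^^^^^^^^^^^^^^^^^^^^^^^^^^^^^^^^
cv2.error: OpenCV(4.12.0) /io/opencv/modules/calib3d/src/undistort.dispatch.cpp:347: error: (-215:Assertion failed) CV_IS_MAT(_src) && CV_IS_MAT(_dst) && (_src->rows == 1 || _src->cols == 1) && (_dst->rows == 1 || _dst->cols == 1) && _src->cols + _src->rows - 1 == _dst->rows + _dst->cols - 1 && (CV_MAT_TYPE(_src->type) == CV_32FC2 || CV_MAT_TYPE(_src->type) == CV_64FC2) && (CV_MAT_TYPE(_dst->type) == CV_32FC2 || CV_MAT_TYPE(_dst->type) == CV_64FC2) in function 'cvUndistortPointsInternal'
```

The stripe from the scene camera is at about 105°, which agrees with a cap_turn of about 2.2 rad. I'll grip the cap.

>>> drive_tool --angular '[[0,0,0],[0,0,0],[0,0,0],[0,0,0],[0,0,0],[0,0,0],[0,0,0],[0,0,0],[0,0,0],[0,0,0]]' --delta_pos '[[0,0,0],[0,0,0],[0,0,0],[0,0,0],[0,0,0],[0,0,0],[0,0,0],[0,0,0],[0,0,0],[0,0,0]]' --gripper '[7,6,5,4.5,4,4,4,4,4,4]' --squeeze 25

```text
time_s: 13.35
tool_pos: [0.4866, 0.1941, 0.0978]
tool_rot: [180.0, 0.0, -147.0]
force: [-1.0, 0.9, -0.6]
grip_width: 0.0455
grasp_force: 25.0
```

>>> drive_tool --angular '[[0,0,0.1],[0,0,0.1],[0,0,0.1],[0,0,0.1],[0,0,0.1],[0,0,0.1],[0,0,0.1],[0,0,0.1],[0,0,0.1],[0,0,0.1],[0,0,0]]' --delta_pos '[[0,0,0.005],[0,0,0.005],[0,0,0.005],[0,0,0.005],[0,0,0.005],[0,0,0.005],[0,0,0.005],[0,0,0.005],[0,0,0.005],[0,0,0.005],[0,0,0]]' --gripper '[4,4,4,4,4,4,4,4,4,4,4]'

```text
time_s: 14.45
tool_pos: [0.4866, 0.194, 0.0973]
tool_rot: [180.0, -0.0, 155.7]
force: [-1.2, 1.0, 1.1]
grip_width: 0.0454
grasp_force: 25.0
```

```bash
cat >> h.py <<'E'
def stripe(n='scene'):
    p=eyes.read_camera(n); H=hsv(p); a=proj(p,[.4866,.193,.105])[0]
    yy,xx=np.mgrid[:480,:640]; near=np.hypot(xx-a[0],yy-a[1])<(20 if n!='wrist' else 90)
    i=np.argwhere((H[...,0]>3)&(H[...,0]<22)&(H[...,1]>110)&near)[:,::-1]
    if len(i)<3: print(n,'none'); return p
    w=onplane(p,i,.1095)[:,:2]; m=w.mean(0); d=m-[.4868,.1932]; v=np.linalg.svd(w-m)[2][0]; print(n,len(i),'line',np.degrees(np.arctan2(v[1],v[0])).round(1),'from centre',np.degrees(np.arctan2(d[1],d[0])).round(1),m.round(4)); return p
E
python3 - <<'E'
from h import *
st(); print(telemetry.get_obs()['wrist_torque'])
s=stripe('scene'); w=stripe('wrist')
cv2.imwrite('pics/c4.png',np.hstack([cv2.resize(s['pixels'][120:240,200:360,::-1],(400,300)),cv2.resize(w['pixels'][:,:,::-1],(400,300))]))
E
```

```text
14.45 [-37.8   9.8  14.4 110.9  -2.8  59.7  43.4] [0.4866 0.194  0.0973] [180.    -0.   155.66] [-1.2  1.   1.1] 0.04538388806278848 24.998518167994916
[ 0.15867416  0.26272453 -0.02778455]
scene 4 line 111.6 from centre -114.0 [0.4735 0.1634]
wrist 1304 line 65.9 from centre -24.2 [0.5185 0.1789]
```

View pics/c4.png

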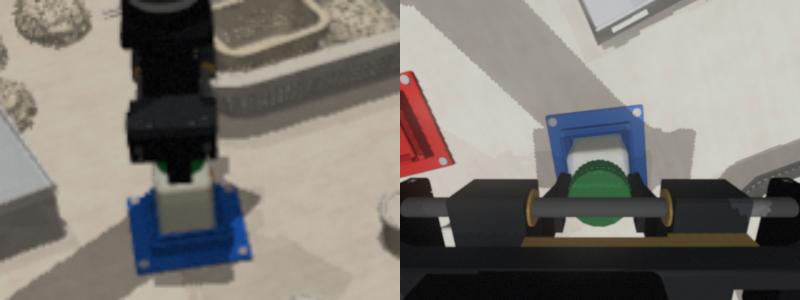

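The jar stands seated in the blue nest (scene crop at (187,205)) and the cap is centred between the fingers (wrist crop at (600,195)). Continuing the turn.

>>> drive_tool --angular '[[0,0,0.1],[0,0,0.1],[0,0,0.1],[0,0,0.1],[0,0,0.1],[0,0,0.1],[0,0,0.1],[0,0,0.1],[0,0,0.1],[0,0,0]]' --delta_pos '[[0,0,0.005],[0,0,0.005],[0,0,0.005],[0,0,0.005],[0,0,0.005],[0,0,0.005],[0,0,0.005],[0,0,0.005],[0,0,0.005],[0,0,0]]' --gripper '[4,4,4,4,4,4,4,4,4,4]'

```text
time_s: 15.55
tool_pos: [0.4871, 0.1935, 0.0969]
tool_rot: [180.0, 0.0, 104.2]
force: [-0.1, -0.5, 0.1]
grip_width: 0.0455
grasp_force: 25.0
```

```bash
python3 -c "
from h import *
st(); print(telemetry.get_obs()['wrist_torque'],telemetry.get_obs()['effort'][6])"
```

```text
15.55 [-42.1   9.9  19.1 111.   -3.7  59.6  -7.2] [0.4871 0.1935 0.0969] [1.7996e+02 2.0000e-02 1.0415e+02] [-0.1 -0.5  0.1] 0.045497410220887616 24.998441012576222
[ 0.00562377 -0.02381325 -0.00589988] -0.662798322737217
```

>>> drive_tool --angular '[[0,0,0.05],[0,0,0.05],[0,0,0]]' --delta_pos '[[0,0,0.002],[0,0,0.002],[0,0,0]]' --gripper '[4,4,4]'

```text
time_s: 15.85
tool_pos: [0.4871, 0.1936, 0.0968]
tool_rot: [180.0, 0.0, 98.5]
force: [0.9, 0.2, -0.3]
grip_width: 0.0453
grasp_force: 25.0
```

```bash
python3 -c "
from h import *
st(); print(telemetry.get_obs()['wrist_torque'],telemetry.get_obs()['effort'][6])"
```

```text
15.85 [-42.6   9.9  19.6 111.1  -3.8  59.6 -12.8] [0.4871 0.1936 0.0968] [1.7996e+02 2.0000e-02 9.8530e+01] [ 0.9  0.2 -0.3] 0.04529899737386202 24.998713019303977
[-0.06137581 -0.1476922  -0.00619797] -0.3223148826509714
```

>>> drive_tool --angular '[[0,0,0.05],[0,0,0.05],[0,0,0]]' --delta_pos '[[0,0,0.002],[0,0,0.002],[0,0,0]]' --gripper '[4,4,4]'

```text
time_s: 16.15
tool_pos: [0.4871, 0.1936, 0.0968]
tool_rot: [180.0, 0.0, 92.8]
force: [0.8, 0.9, 0.6]
grip_width: 0.0452
grasp_force: 25.0
```

```bash
python3 -c "
from h import *
st(); print(telemetry.get_obs()['wrist_torque'],telemetry.get_obs()['effort'][6])"
```

```text
16.15 [-43.1  10.   20.2 111.1  -3.9  59.6 -18.4] [0.4871 0.1936 0.0968] [1.7996e+02 1.0000e-02 9.2790e+01] [0.8 0.9 0.6] 0.04520929088865376 24.999352069571614
[-0.13317982 -0.20474618  0.00750693] -0.3215197194367647
```

>>> drive_tool --angular '[[0,0,0.05],[0,0,0.05],[0,0,0]]' --delta_pos '[[0,0,0.002],[0,0,0.002],[0,0,0]]' --gripper '[4,4,4]'

```text
time_s: 16.45
tool_pos: [0.4871, 0.1936, 0.0968]
tool_rot: [180.0, 0.0, 87.1]
force: [1.3, -0.4, 0.3]
grip_width: 0.0451
grasp_force: 25.0
```

```bash
python3 -c "
from h import *
st(); print(telemetry.get_obs()['wrist_torque'],telemetry.get_obs()['effort'][6])"
```

```text
16.45 [-43.6  10.   20.7 111.1  -4.1  59.6 -24. ] [0.4871 0.1936 0.0968] [179.96   0.    87.05] [ 1.3 -0.4  0.3] 0.04514288692664377 25.00003160443157
[-0.1596683  -0.25121219  0.03369244] -0.3228757716715336
```

>>> drive_tool --angular '[[0,0,0.05],[0,0,0.05],[0,0,0]]' --delta_pos '[[0,0,0.002],[0,0,0.002],[0,0,0]]' --gripper '[4,4,4]'

```text
time_s: 16.75
tool_pos: [0.4873, 0.1943, 0.0969]
tool_rot: [179.9, -0.0, 81.5]
force: [1.6, 0.7, -1.2]
grip_width: 0.0452
grasp_force: 25.0
```

```bash
python3 -c "
from h import *
st(); print(telemetry.get_obs()['wrist_torque'],telemetry.get_obs()['effort'][6])"
```

```text
16.75 [-44.1  10.   21.2 111.1  -4.1  59.6 -29.6] [0.4873 0.1943 0.0969] [ 1.7991e+02 -2.0000e-02  8.1460e+01] [ 1.6  0.7 -1.2] 0.0452225802712332 25.000119153410196
[ 0.05400272 -0.5278481   0.59600568] -0.946403369307518
```

Torque jumped to 0.6 N m, so the stop has been reached after about 128–131°, as expected. I'll check whether anything slipped by unloading slightly.

>>> drive_tool --angular '[[0,0,-0.03],[0,0,0]]' --delta_pos '[[0,0,0],[0,0,0]]' --gripper '[4,4]'

```text
time_s: 16.95
tool_pos: [0.4872, 0.1942, 0.0969]
tool_rot: [179.9, -0.1, 83.0]
force: [2.4, 1.0, 0.3]
grip_width: 0.0453
grasp_force: 25.0
```

```bash
python3 -c "
from h import *
st(); print(telemetry.get_obs()['wrist_torque'],telemetry.get_obs()['effort'][6])
w=eyes.read_camera('wrist'); cv2.imwrite('pics/w5.png',cv2.resize(w['pixels'][210:370,210:430,::-1],(770,560),interpolation=cv2.INTER_CUBIC)); print(w['orientation'])"
```

```text
16.95 [-43.9  10.   21.1 111.1  -4.2  59.6 -28. ] [0.4872 0.1942 0.0969] [ 1.7995e+02 -5.0000e-02  8.3030e+01] [2.4 1.  0.3] 0.04532688303738494 25.000444860197604
[ 0.22053761 -0.52987163  0.16536503] 0.013520405336748809
[ 1.63908744e+02 -7.17900047e-02 -6.95065252e+00]
```

View pics/w5.png

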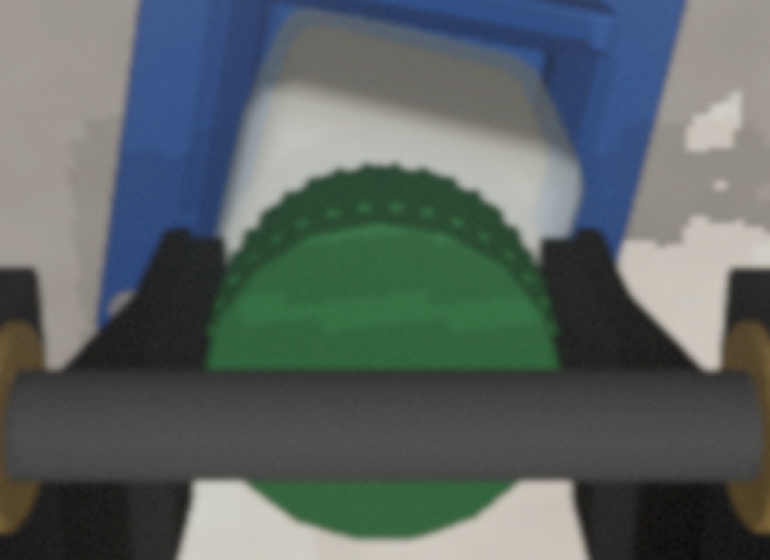

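The jar has turned to the clockwise limit of its play, about −21° in the world frame against the nest's −18°. Torque falls to zero near tool yaw 83.6, so there was no slip. I'll back off 90° and then check the jar's yaw for play.

```bash
cat >> h.py <<'E'
import pickle
def rect(p,z=.076,half=.045,N=300):
    g=np.linspace(half,-half,N); X,Y=np.meshgrid(-g,g)   # right=+x, up=+y
    q=proj(p,np.c_[X.ravel()+.4868,Y.ravel()+.193,0*X.ravel()+z]).astype(np.float32).reshape(N,N,2)
    return cv2.remap(p['pixels'],q[...,0],q[...,1],cv2.INTER_CUBIC)[:,:,::-1]
E
python3 -c "
from h import *
pickle.dump(eyes.read_camera('wrist'),open('wA.pkl','wb'));st()"
```

```text
17.05 [-43.9  10.   21.1 111.1  -4.2  59.6 -28.1] [0.4871 0.1941 0.0969] [ 1.7995e+02 -5.0000e-02  8.2940e+01] [ 2.2  1.6 -0.4] 0.045597133995831485 25.0009602913633
```

>>> drive_tool --angular '[[0,0,-0.1],[0,0,-0.1],[0,0,-0.1],[0,0,-0.1],[0,0,-0.1],[0,0,-0.1],[0,0,-0.1],[0,0,-0.1],[0,0,-0.1],[0,0,-0.1],[0,0,-0.1],[0,0,-0.1],[0,0,-0.1],[0,0,-0.1],[0,0,-0.1],[0,0,-0.08],[0,0,0],[0,0,0]]' --delta_pos '[[0,0,-0.005],[0,0,-0.005],[0,0,-0.005],[0,0,-0.005],[0,0,-0.005],[0,0,-0.005],[0,0,-0.005],[0,0,-0.005],[0,0,-0.005],[0,0,-0.005],[0,0,-0.005],[0,0,-0.005],[0,0,-0.005],[0,0,-0.005],[0,0,-0.005],[0,0,0],[0,0,0],[0,0,0]]' --gripper '[4,4,4,4,4,4,4,4,4,4,4,4,4,4,4,4,4,4]'

```text
time_s: 18.85
tool_pos: [0.4858, 0.1934, 0.0974]
tool_rot: [-180.0, -0.1, 173.3]
force: [-2.8, -0.9, 3.5]
grip_width: 0.0458
grasp_force: 25.0
```

```bash
python3 -c "
from h import *
st(); print(telemetry.get_obs()['wrist_torque'])
p=eyes.read_camera('wrist'); pickle.dump(p,open('wB.pkl','wb')); a=pickle.load(open('wA.pkl','rb'))
cv2.imwrite('pics/rect.png',np.hstack([cv2.resize(rect(a),(400,400)),cv2.resize(rect(p),(400,400))]))"
```

```text
18.85 [-36.3   9.7  12.8 110.8  -2.5  59.8  60.8] [0.4858 0.1934 0.0974] [-1.7995e+02 -1.1000e-01  1.7330e+02] [-2.8 -0.9  3.5] 0.045833665552430784 24.990886570885777
[-0.30288452  0.65249748 -0.01914571]
```

View pics/rect.png

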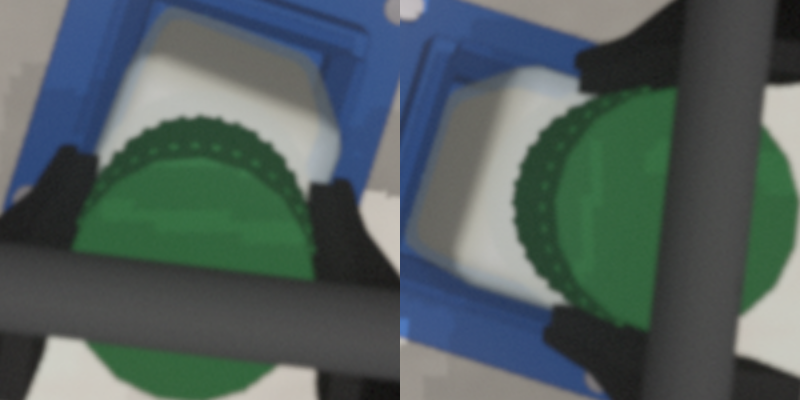

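Run:
```python
from h import *
for f in 'AB':
    p=pickle.load(open(f'w{f}.pkl','rb')); r=rect(p,N=800).copy(); s=cv2.GaussianBlur(r,(0,0),3).astype(float)
    sat=s.max(2)-s.min(2)          # blue plate saturated, jar pale
    pts=[]
    if f=='A':
        for x in range(350,600,4):
            c=sat[:260,x]; j=[y for y in range(250,1,-1) if c[y]<50<=c[y-1]]
            if j: pts.append((x,j[0]))
    else:
        for y in range(210,460,4):
            c=sat[y,:260]; j=[x for x in range(250,1,-1) if c[x]<50<=c[x-1]]
            if j: pts.append((j[0],y))
    P=np.float32(pts); l=cv2.fitLine(P,cv2.DIST_HUBER,0,.01,.01).ravel()
    res=(P-l[2:])@[-l[1],l[0]]; a=np.degrees(np.arctan2(-l[1],l[0])); print(f,len(P),(a+45)%90-45,np.abs(res).mean())
    print(pts[::8])
```

```text
A 63 -21.959604 1.2908051
[(350, 9), (382, 16), (414, 28), (446, 38), (478, 52), (510, 67), (542, 81), (574, 93)]
B 63 -17.53051 0.35116404
[(85, 210), (75, 242), (65, 274), (55, 306), (44, 338), (34, 370), (24, 402), (14, 434)]
```

The jar followed by about 4° within its play, so the cap is about 86° off. I'll add 4° and check again.

>>> drive_tool --angular '[[0,0,-0.035],[0,0,-0.035],[0,0,0],[0,0,0]]' --delta_pos '[[0,0,0],[0,0,0],[0,0,0],[0,0,0]]' --gripper '[4,4,4,4]'

```text
time_s: 19.3
tool_pos: [0.4865, 0.1934, 0.0973]
tool_rot: [-180.0, -0.0, 177.3]
force: [-2.5, -2.3, 3.3]
grip_width: 0.0456
grasp_force: 25.0
```

Run:
```python
from h import *
st(); print(telemetry.get_obs()['wrist_torque'])
p=eyes.read_camera('wrist'); r=rect(p,N=800); s=cv2.GaussianBlur(r,(0,0),3).astype(float); sat=s.max(2)-s.min(2); pts=[]
for y in range(210,460,4):
    c=sat[y,:260]; j=[x for x in range(250,1,-1) if c[x]<50<=c[x-1]]
    if j: pts.append((j[0],y))
P=np.float32(pts); l=cv2.fitLine(P,cv2.DIST_HUBER,0,.01,.01).ravel(); print(len(P),(np.degrees(np.arctan2(-l[1],l[0]))+45)%90-45)
for n in('scene','top'):
  q=eyes.read_camera(n)
  for t,z in(('cup_a',.042),('timer',.018)): print(n,t,[(round(float(d['p']),2),onplane(q,d['centre'],z).round(3)[0][:2]) for d in models.search_frame(q,t)])
```

```text
19.3 [-36.    9.7  12.4 110.8  -2.4  59.7  64.8] [0.4865 0.1934 0.0973] [-1.7996e+02 -3.0000e-02  1.7734e+02] [-2.5 -2.3  3.3] 0.04557544793541361 24.991189339198172
[-0.47435304  0.47476904 -0.01704773]
63 -15.048729
scene cup_a [(0.9, array([0.657, 0.063])), (0.61, array([ 0.501, -0.019]))]
scene timer []
top cup_a [(0.94, array([ 0.51, -0.  ])), (0.83, array([0.667, 0.08 ]))]
top timer [(0.85, array([ 0.641, -0.086]))]
```

>>> drive_tool --angular '[[0,0,-0.045],[0,0,0],[0,0,0],[0,0,0]]' --delta_pos '[[0,0,0],[0,0,0],[0,0,0],[0,0,0]]' --gripper '[4,4,4,4]'

```text
time_s: 20.05
tool_pos: [0.4867, 0.1936, 0.0974]
tool_rot: [-180.0, -0.0, 180.0]
force: [-2.9, -2.5, 2.9]
grip_width: 0.0454
grasp_force: 25.0
```

Run:
```python
from h import *
st(); print(telemetry.get_obs()['wrist_torque'])
p=eyes.read_camera('wrist'); r=rect(p,N=800); s=cv2.GaussianBlur(r,(0,0),3).astype(float); sat=s.max(2)-s.min(2); pts=[]
for y in range(210,460,4):
    c=sat[y,:260]; j=[x for x in range(250,1,-1) if c[x]<50<=c[x-1]]
    if j: pts.append((j[0],y))
P=np.float32(pts); l=cv2.fitLine(P,cv2.DIST_HUBER,0,.01,.01).ravel(); print(len(P),(np.degrees(np.arctan2(-l[1],l[0]))+45)%90-45)
```

```text
20.05 [-35.8   9.7  12.2 110.8  -2.4  59.7  67.4] [0.4867 0.1936 0.0974] [-1.7998e+02 -1.0000e-02  1.7997e+02] [-2.9 -2.5  2.9] 0.045359542353734336 24.989758478477597
[-0.80076043  0.54454401 -0.00785159]
63 -14.663803
```

```bash
python3 -c "
from h import *
print(env.sign_off())"
```

```text
the job is handed in; nothing more can be done
None
```

The jar is seated upright in the blue holder, its cap was screwed to the stop and then backed off about 90° (worked out from wrist angle and jar yaw, since the gripper hid the stripe), and the arm is still gripping the cap; cup A, cup B and the timer were not touched, and I handed the job in at about 20 s.

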